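# Press the bonding lever through the guard window

## Robot

A 6-joint arm with a two-finger parallel gripper is mounted at the origin on the work surface. World frame = base frame: x ahead of the robot, y to its left, z up, the work surface at z = 0. Lengths are in m, angles in degrees, forces in N, time in s.
With the tool pointing down it reaches from about 0.3 to 0.75 m from the base axis. Payload 8.5 kg.
Tool frame: the origin (TCP) lies at the very end of the fingers, on their centre line; the grasp point (between the pads) lies pinch_z behind it (pinch_z is the distance from the TCP to the grasp point, in m); y points along the fingers, x is the direction in which the jaws open and shut, and the axes are right-handed (so a half turn about y gives the same grasp; the last joint's range is limited). The gripper opens to 88 mm and grips with 3 to 60 N. Pads are 18 mm wide; open, the fingers measure 123 mm over their backs; the gripper's body (75 mm by 187 mm) begins 45 mm behind the grasp point.
Start: joints at [53.784, 21.807, 74.336, -0, 83.858, -12.336], TCP at [0.223, 0.503, 0.205] pointing down, gripper open.
Joint ranges: [-178.18, 178.18], [-50.72, 133.34], [12.68, 142.11], [-81.47, 261.47], [9.98, 163.14], [-165.26, 165.26]. Speed limits (degrees/s): [136.94, 136.94, 180, 180, 180, 180].

## Interface

Orientations are given as [roll, pitch, yaw] about the fixed x, y, z axes, in that order (R = Rz(yaw) Ry(pitch) Rx(roll)).
In Python, from plant import * gives the robot as it stands. The module is installed in compiled form; this text tells all that it offers.
- The arm moves only by the tool drive_tool, never from a script. Its argument "rows" is a list of rows, each a list of 5 numbers: the opening in per cent of the stroke, from 0 (shut) to 100 (fully open), then the shift along the tool's x, y, z each as a share of 0.6 m, from -1 to 1, then the turn about the tool's y as a share of 180 degrees, from -1 to 1. A call has 1 to 8 rows; each row shifts and turns the commanded pose from where the row before left it, along the tool's axes as they then stand; what a row does not reach is not made up. A row lasts 1/12 s, in which the tool goes at most 41.7 mm and 7.16 degrees, less where a joint would pass 70% of its speed; a pose out of reach is approached as far as the arm can. A call with a number of a shift or a turn outside -1 to 1 is refused whole. A call with a gripper value outside its range is refused whole. The fingers move at their own pace and stop on an object; the grip force is fixed at half the most. Time passes only in rows, so rows that do not move let the fingers close. It gives the time, the measured TCP pose, the force and the opening at its end, in the units of the state.
- observe(): the state, without advancing time (a new reading comes with each control period).
- read_camera(name): name is "side" or "top" or "wrist"; returns a dict with "color" (384x512x3 uint8, red, green, blue), "depth" (384x512 float32, m along the optical axis (not along the pixel's ray), 0 where there is no reading), "mtx" (3x3 intrinsics, pixels), "T" (4x4, takes a point from camera to world coordinates). Camera axes: x right, y down, z forward; pixel columns grow to the right and rows downward; lengths in m; the calibration is good to about 2 mm. A picture is of the moment at which its call begins.
- hand_in(): hands the job in, once; it reports no verdict.
The state is a dict: "time": time; "qpos": joint angles; "dq": joint speeds; "joint_torque": joint torques, N m; "tool_pos": TCP position; "eef_rot": TCP orientation; "contact_force": force on the tool from outside, world axes, zero at the start; "ft_torque": the same for the moment, N m; "opening": finger opening in m.
Only numpy, scipy, OpenCV 4.12 (cv2) and the standard library are available. Lean on these libraries where they do the work, as an engineer would, in place of code of your own. Each camera call takes 0.05 s, during which the arm holds its last target. There are 200 camera calls.

## Task

One of the two guarded hand presses has an opened phone lying in it. Reach through that press's yellow-framed guard window, press the red lever right down to its stop, keep it down for two seconds, then let it come up again and draw back out. Do not touch either guard, leave the empty press's lever alone, and do not pick up or shift the phone or the things lying around.

Things in the scene. Friction and masses are not known exactly. Their poses are not given: they have to be found in the camera images.
- press_loaded: the hand press in which the phone lies, left or right of the other one. A small bench press under a see-through guard with a yellow-framed window: a red-ended lever carries a white pad down onto the work. Fixed to the bench. Aluminium base plate 260 (x) x 170 (y) x 18 mm; origin under its centre; its -x side is the front, roughly towards the robot. z up.
- guard_loaded: guard on press_loaded, parallel to it: a box of thin clear panels, 220 (x) x 130 (y) mm, top face 105 mm above the bench. Its origin lies level with the base plate's top, 18 mm above the bench. The front part of the top is a yellow steel frame, 20 mm wide and 6 mm thick, round a 90 x 90 mm window. Not to be touched.
- window_loaded (a point): centre of the window of guard_loaded, level with the top face of the yellow frame, 105 mm above the bench; the opening reaches 45 mm each way along the guard's x and y axes.
- paddle_loaded (a point): centre of the top of the red paddle (36 x 36 x 12 mm) ending press_loaded's lever, within about 10 mm of under the window's centre. Lever 130 mm, hinge at the rear (+x), 62 mm above the bench. Up: 91 mm above the bench, sloping 0.18 rad, front edge highest. Fully pressed: level, 68 mm above the bench, 3 mm further forward, at a firm stop.
- lever_loaded (a joint): angle of that lever: 0 up (rest), 0.18 rad fully pressed at its stop. A spring holds it up; at the paddle it takes about 4 N to start and 7 N when fully down, and it rises by itself when let go.
- press_empty: the second hand press, same as the first, but with nothing in it. Fixed to the bench. Aluminium base plate 260 (x) x 170 (y) x 18 mm; origin under its centre; its -x side is the front, roughly towards the robot. z up.
- guard_empty: guard on press_empty, parallel to it: a box of thin clear panels, 220 (x) x 130 (y) mm, top face 105 mm above the bench. Its origin lies level with the base plate's top, 18 mm above the bench. The front part of the top is a yellow steel frame, 20 mm wide and 6 mm thick, round a 90 x 90 mm window. Not to be touched.
- window_empty (a point): centre of the window of guard_empty, level with the top face of the yellow frame, 105 mm above the bench; the opening reaches 45 mm each way along the guard's x and y axes.
- paddle_empty (a point): centre of the top of the red paddle (36 x 36 x 12 mm) ending press_empty's lever, within about 10 mm of under the window's centre. Lever 130 mm, hinge at the rear (+x), 62 mm above the bench. Up: 91 mm above the bench, sloping 0.18 rad, front edge highest. Fully pressed: level, 68 mm above the bench, 3 mm further forward, at a firm stop.
- lever_empty (a joint): angle of that lever: 0 up (rest), 0.18 rad fully pressed at its stop. A spring holds it up; at the paddle it takes about 4 N to start and 7 N when fully down, and it rises by itself when let go.
- phone: opened phone chassis, gold rim, black battery and green board, 146 x 70 x 7 mm, lying loose along x on the base plate of press_loaded, under the pad; origin at the centre of its underside.
- screwdriver: bystander: yellow-handled screwdriver, 170 mm long, lying on the bench outside the presses, left or right; its length runs along its x axis, handle to -x; origin on its underside.
- tweezers: bystander: steel tweezers, about 135 mm long along their x axis, 20 mm wide, 10 mm high, lying on the bench outside the presses, left or right; origin at the centre of the underside.
- jar: bystander: small amber jar with white cap, 44 mm diameter, 50 mm high, on the bench outside the presses, left or right; origin under its centre.
- magnetiser: bystander: blue plastic block with two openings, 28 x 52 x 52 mm, on the bench outside the presses, left or right; origin under its centre.

How it is judged:
By the outcome, as a careful person would: the job done as asked, in the order asked, and still so for the second after the job is handed in, with the robot touching nothing.
It also fails if it takes over 35 s, if anything falls off the work surface, if the arm or the gripper's body presses on something with over 40 N, if the wrist force passes 120 N, or if a joint passes its speed limit or range.

## Working session

There is one attempt and no reset: what is moved stays moved. The work goes in short steps, Python scripts to look and compute and a tool call to move; the robot and the scene stay as the last step left them, time stands still between calls to the robot, and variables do not carry over. Pictures are saved under pics/ and viewed, about 8 in all and at most 12, crops included, and the job is handed in when it is done.

Besides the shell and the picture viewer there is one more tool, called as a command line: name --pt "numbers of a row" for each row, then --argument value for the rest. drive_tool: Moves the arm, as the interface text tells. Its arguments: {"type":"object","properties":{"rows":{"type":"array"}},"required":["rows"]}

```bash
mkdir -p pics; python3 - <<'E'
from plant import *
import cv2,numpy as np
s=observe();print({k:np.round(v,3) for k,v in s.items()})
ims=[]
for n in("top","side"):
    r=read_camera(n);np.savez(n+".npz",**r);cv2.imwrite(f"pics/{n}.png",r["color"][:,:,::-1]);print(n,r["mtx"],r["T"].round(3))
E
```

```text
{'time': np.float64(0.0), 'qpos': array([ 5.3785e+01,  2.1841e+01,  7.4383e+01, -2.0000e-03,  8.3857e+01,
       -1.2333e+01]), 'dq': array([-0.062, -0.051, -0.01 , -0.061,  0.019,  0.009]), 'joint_torque': array([ 1.0000e-03, -4.3794e+01, -2.2455e+01,  7.1000e-02,  3.5000e-02,
       -0.0000e+00]), 'tool_pos': array([0.222, 0.503, 0.204]), 'eef_rot': array([-8.9985e+01,  7.9000e-02,  6.6119e+01]), 'contact_force': array([ 0.798, -0.036,  0.328]), 'ft_torque': array([-0.03 ,  0.028, -0.05 ]), 'opening': np.float64(0.088)}
top [[386.39140948   0.         262.74727494]
 [  0.         386.39140948 191.40129258]
 [  0.           0.           1.        ]] [[ 1.600e-02 -9.790e-01  2.050e-01  3.770e-01]
 [-1.000e+00 -1.700e-02 -1.000e-03  1.200e-02]
 [ 5.000e-03 -2.050e-01 -9.790e-01  1.023e+00]
 [ 0.000e+00  0.000e+00  0.000e+00  1.000e+00]]
side [[383.24463507   0.         253.48790773]
 [  0.         383.24463507 196.73017177]
 [  0.           0.           1.        ]] [[ 0.961 -0.218  0.171  0.41 ]
 [-0.277 -0.731  0.624 -0.597]
 [-0.012 -0.647 -0.762  0.842]
 [ 0.     0.     0.     1.   ]]
```

View pics/top.png

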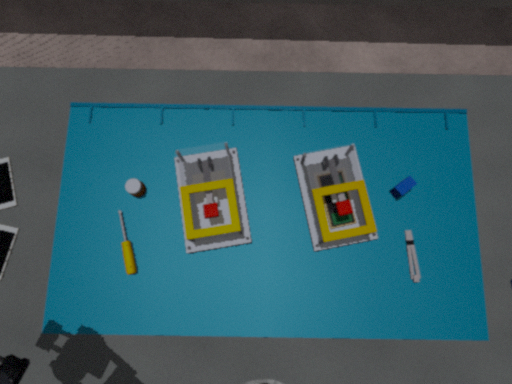

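View pics/side.png

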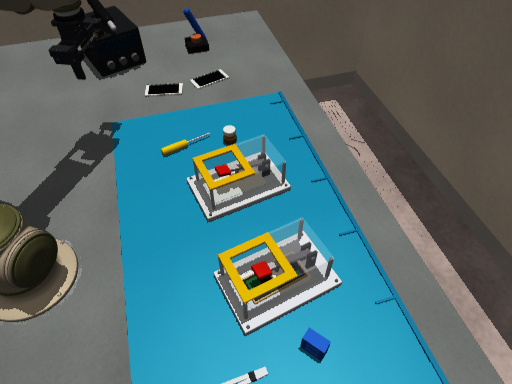

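The top view shows two presses. The right one, with its paddle near (343,208), has a green board and gold rim under it, so it is the loaded one. The left one, paddle near (210,211), is empty. The side view agrees: the nearer press, paddle near (262,270), holds the phone.

```bash
cat > h.py <<'E'
import cv2,numpy as np
def ray(r,uv,z):
    uv=np.atleast_2d(uv).astype(float);d=np.c_[uv,np.ones(len(uv))]@np.linalg.inv(r["mtx"]).T@r["T"][:3,:3].T
    o=r["T"][:3,3];return o+d*((z-o[2])/d[:,2])[:,None]
def masks(r):
    h=cv2.cvtColor(r["color"],cv2.COLOR_RGB2HSV)
    return cv2.inRange(h,(20,150,90),(34,255,255)),cv2.inRange(h,(0,170,90),(6,255,255))|cv2.inRange(h,(175,170,90),(180,255,255))
def measure(r,zp=.091):
    y,d=masks(r)
    for c in cv2.findContours(y,cv2.RETR_EXTERNAL,cv2.CHAIN_APPROX_NONE)[0]:
        if cv2.contourArea(c)<600: continue
        P=ray(r,c[:,0],.105)
        b=cv2.minAreaRect((P[:,:2]*1000).astype(np.float32));print("frame centre",np.round(b[0],1),"size",np.round(b[1],1),"ang",round(b[2],1),"px",c[:,0].mean(0).round())
        bp=cv2.boxPoints(b);print("  corners",bp.round(0).tolist())
    for c in cv2.findContours(d,cv2.RETR_EXTERNAL,cv2.CHAIN_APPROX_NONE)[0]:
        if cv2.contourArea(c)<40: continue
        P=ray(r,c[:,0],zp);b=cv2.minAreaRect((P[:,:2]*1000).astype(np.float32));print("red",np.round(b[0],1),np.round(b[1],1),round(b[2],1),c[:,0].mean(0).round())
E
python3 - <<'E'
from h import *
for n in("top","side"):
    print(n);measure(np.load(n+".npz"))
E
```

```text
top
frame centre [ 526.6 -183.4] size [131.5 129.4] ang 11.8 px [343. 211.]
  corners [[449.0, -133.0], [475.0, -260.0], [604.0, -233.0], [578.0, -107.0]]
frame centre [525.6 136.9] size [131.3 128.8] ang 10.4 px [210. 209.]
  corners [[449.0, 188.0], [473.0, 62.0], [602.0, 85.0], [579.0, 212.0]]
red [522.8 136.9] [32.1 30.9] 10.7 [211. 210.]
red [ 535.4 -187.9] [32.7 33. ] 12.7 [344. 207.]
side
frame centre [ 527.4 -183.2] size [131.8 131.6] ang 12.4 px [256. 267.]
  corners [[449.0, -133.0], [477.0, -262.0], [606.0, -233.0], [578.0, -105.0]]
frame centre [525.7 138.7] size [131.3 134.6] ang 10.7 px [223. 166.]
  corners [[449.0, 193.0], [474.0, 60.0], [603.0, 85.0], [578.0, 217.0]]
red [ 537.2 -188.5] [34.2 35.6] 7.8 [261. 269.]
red [524.1 137.8] [33.4 37.8] 8.6 [223. 169.]
```

Both views agree within 2 mm: window at (527,-183), yaw about 12°, and paddle at (536,-188). The sizes also match the given ones. I'll move over it at height and shut the fingers on the way.

drive_tool --pt "0 -0.035 0 -0.039 0" --pt "0 -0.035 0 -0.039 0" --pt "0 -0.035 0 -0.039 0" --pt "0 -0.035 0 -0.039 0" --pt "0 -0.035 0 -0.039 0" --pt "0 -0.035 0 -0.039 0" --pt "0 -0.035 0 -0.039 0" --pt "0 -0.035 0 -0.039 0"

```text
time: 0.77
tool_pos: [0.3259, 0.272, 0.2045]
eef_rot: [-90.0, 0.0, 66.1]
contact_force: [0.5, 0.0, 0.7]
opening: 0.0369
```

drive_tool --pt "0 -0.035 0 -0.039 0" --pt "0 -0.035 0 -0.039 0" --pt "0 -0.035 0 -0.039 0" --pt "0 -0.035 0 -0.039 0" --pt "0 -0.035 0 -0.039 0" --pt "0 -0.035 0 -0.039 0" --pt "0 -0.035 0 -0.039 0" --pt "0 -0.035 0 -0.039 0"

```text
time: 1.43
tool_pos: [0.4292, 0.0425, 0.2045]
eef_rot: [-90.0, 0.0, 66.1]
contact_force: [0.8, -0.3, -0.0]
opening: 0.0001
```

drive_tool --pt "0 -0.035 0 -0.039 0" --pt "0 -0.035 0 -0.039 0" --pt "0 -0.035 0 -0.039 0" --pt "0 -0.035 0 -0.039 0" --pt "0 -0.035 0 -0.039 0" --pt "0 -0.035 0 -0.039 0" --pt "0 -0.035 0 -0.039 0" --pt "0 -0.035 0 -0.039 0"

```text
time: 2.1
tool_pos: [0.5324, -0.1868, 0.2042]
eef_rot: [-90.0, -0.0, 66.1]
contact_force: [0.2, 0.6, 0.7]
opening: 0.0005
```

drive_tool --pt "0 0 0 0 0.0376" --pt "0 0 0 0 0.0376" --pt "0 0 0 0 0.0376" --pt "0 0 0 0 0.0376" --pt "0 0 0 0 0.0376" --pt "0 0 0 0 0.0376" --pt "0 0 0 0 0.0376" --pt "0 0 0 0 0.0376"

```text
time: 2.77
tool_pos: [0.532, -0.1852, 0.2042]
eef_rot: [-90.0, 0.0, 11.6]
contact_force: [-1.5, -0.2, -1.0]
opening: 0.0004
```

```bash
python3 - <<'E'
from plant import *
from h import *
s=observe();print({k:np.round(s[k],4) for k in("time","qpos","tool_pos","eef_rot","contact_force","opening")})
r=read_camera("wrist");np.savez("wrist.npz",**r);cv2.imwrite("pics/wrist.png",r["color"][:,:,::-1]);print(r["T"].round(3));measure(r)
try: print(pinch_z)
except NameError: print("no pinch_z")
E
```

```text
{'time': np.float64(2.7667), 'qpos': array([-3.12356e+01,  2.31957e+01,  7.21734e+01,  5.00000e-04,
        8.46839e+01, -4.28750e+01]), 'tool_pos': array([ 0.532 , -0.1852,  0.2042]), 'eef_rot': array([-8.99635e+01,  3.85000e-02,  1.16394e+01]), 'contact_force': array([-1.4503, -0.2463, -1.0332]), 'opening': np.float64(0.0004)}
[[ 0.98   0.192  0.056  0.517]
 [ 0.2   -0.939 -0.28  -0.114]
 [-0.001  0.286 -0.958  0.385]
 [ 0.     0.     0.     1.   ]]
frame centre [ 527.1 -184.3] size [130.7 128.9] ang 11.1 px [252. 178.]
  corners [[451.0, -134.0], [475.0, -260.0], [604.0, -235.0], [579.0, -109.0]]
red [ 536.1 -187.9] [34.7 35. ] 12.7 [260. 183.]
0.0187
```

View pics/wrist.png

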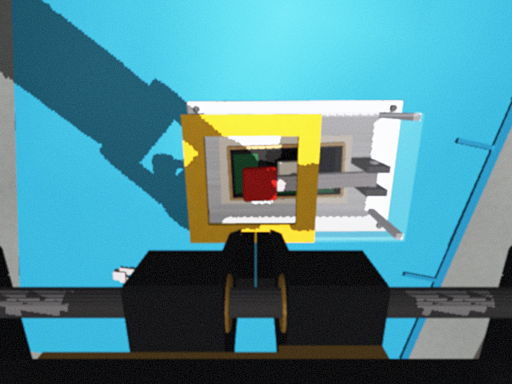

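The wrist view shows the phone under the lever in the yellow frame, the red paddle at (260,183) well inside the window, and the fingers centred over it. The wrist measurements agree with the other two views. Descending.

drive_tool --pt "0 0 0.02 0 0" --pt "0 0 0.02 0 0" --pt "0 0 0.02 0 0" --pt "0 0 0.02 0 0" --pt "0 0 0.02 0 0" --pt "0 0 0.02 0 0" --pt "0 0 0.02 0 0" --pt "0 0 0.01 0 0"

```text
time: 3.48
tool_pos: [0.5315, -0.185, 0.1131]
eef_rot: [-89.9, 0.1, 12.1]
contact_force: [-0.2, -0.4, -0.9]
opening: 0.0002
```

drive_tool --pt "0 0 0.005 0 0" --pt "0 0 0.005 0 0" --pt "0 0 0.005 0 0" --pt "0 0 0.005 0 0" --pt "0 0 0.005 0 0" --pt "0 0 0.005 0 0" --pt "0 0 0.005 0 0" --pt "0 0 0.005 0 0"

```text
time: 4.15
tool_pos: [0.5322, -0.1853, 0.0904]
eef_rot: [-90.0, -0.0, 12.0]
contact_force: [0.5, 0.2, 0.4]
opening: 0.0008
```

drive_tool --pt "0 0 0.004 0 0" --pt "0 0 0.004 0 0" --pt "0 0 0.004 0 0" --pt "0 0 0.004 0 0" --pt "0 0 0.004 0 0" --pt "0 0 0.004 0 0" --pt "0 0 0.004 0 0" --pt "0 0 0.004 0 0"

```text
time: 4.82
tool_pos: [0.5322, -0.1853, 0.0712]
eef_rot: [-90.0, -0.0, 12.0]
contact_force: [-1.4, 0.0, 0.2]
opening: 0.0005
```

drive_tool --pt "0 0 0.001 0 0" --pt "0 0 0.001 0 0" --pt "0 0 0.001 0 0" --pt "0 0 0 0 0"

```text
time: 5.15
tool_pos: [0.5321, -0.1853, 0.0696]
eef_rot: [-90.0, -0.0, 12.0]
contact_force: [-0.1, 0.2, 0.2]
opening: 0.0003
```

I expect about 7 N here but read none, so I'll look before going on.

```bash
python3 - <<'E'
from plant import *
from h import *
s=observe();print({k:np.round(s[k],4) for k in("time","tool_pos","contact_force","ft_torque","joint_torque")})
out=[]
for n,(u,v) in(("wrist",(256,190)),("side",(262,265))):
    r=read_camera(n);np.savez(n+"2.npz",**r);print(n);measure(r,.068)
    out.append(cv2.resize(r["color"][v-75:v+75,u-75:u+75,::-1],None,fx=2.6,fy=2.6,interpolation=cv2.INTER_CUBIC))
cv2.imwrite("pics/p2.png",np.hstack(out))
E
```

```text
{'time': np.float64(5.15), 'tool_pos': array([ 0.5321, -0.1853,  0.0696]), 'contact_force': array([-0.0937,  0.1757,  0.2164]), 'ft_torque': array([-0.0621,  0.0237,  0.0343]), 'joint_torque': array([-3.10000e-03, -4.76150e+01, -1.84142e+01,  4.19000e-02,
        4.13000e-02,  1.00000e-04])}
wrist
frame centre [ 543.  -238.5] size [24.9 16.7] ang 10.8 px [256. 329.]
  corners [[529.0, -233.0], [532.0, -249.0], [557.0, -244.0], [554.0, -228.0]]
frame centre [ 522.1 -159.5] size [130.9  81.3] ang 12.5 px [244. 173.]
  corners [[449.0, -134.0], [467.0, -213.0], [595.0, -185.0], [577.0, -106.0]]
red [ 537.7 -191.3] [38.3 25.6] 11.3 [267. 226.]
side
frame centre [ 533.9 -210.6] size [131.3  77. ] ang 11.3 px [264. 280.]
  corners [[462.0, -186.0], [477.0, -261.0], [606.0, -235.0], [591.0, -160.0]]
red [ 541.2 -176.3] [35.3 32.2] 7.6 [261. 271.]
red [522. 156.] [20.3 45. ] 39.5 [221. 171.]
```

View pics/p2.png

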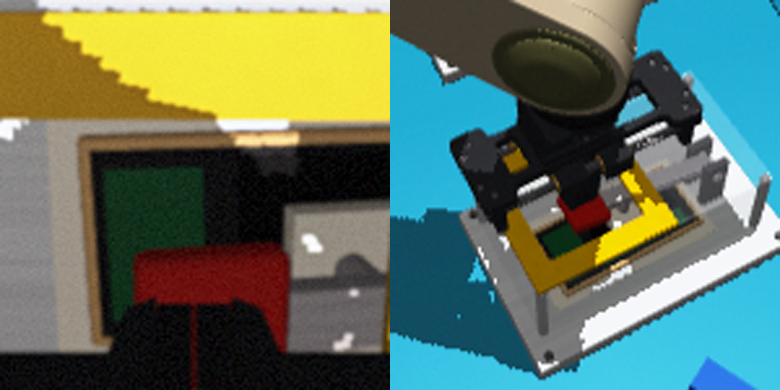

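The wrist crop shows the fingertips over the red paddle, and the side crop shows the fingers ending at the paddle's top. Depth will tell whether the paddle is down.

```bash
python3 - <<'E'
from h import *
for n in("top","wrist","side","wrist2","side2"):
    r=np.load(n+".npz");_,d=masks(r);D=r["depth"]
    v,u=np.nonzero(cv2.erode(d,np.ones((3,3),np.uint8)))
    p=np.c_[u,v,np.ones(len(u))]@np.linalg.inv(r["mtx"]).T*D[v,u][:,None];p=p@r["T"][:3,:3].T+r["T"][:3,3]
    p=p[(D[v,u]>0)&(p[:,1]<0)]
    print(n,len(p),"z pct",np.percentile(p[:,2],[2,25,50,75,98]).round(4),"x",np.percentile(p[:,0],[2,98]).round(3),"y",np.percentile(p[:,1],[2,98]).round(3))
    A=np.c_[p[:,:2]-[.536,-.188],np.ones(len(p))];print("  fit dz/dx,dz/dy,z0",np.linalg.lstsq(A,p[:,2],rcond=None)[0].round(3))
E
```

```text
top 121 z pct [0.0879 0.0906 0.0922 0.0939 0.0963] x [0.521 0.549] y [-0.201 -0.174]
  fit dz/dx,dz/dy,z0 [-0.204 -0.023  0.092]
wrist 922 z pct [0.0884 0.0904 0.0919 0.0933 0.0949] x [0.52  0.552] y [-0.203 -0.171]
  fit dz/dx,dz/dy,z0 [-0.172 -0.047  0.092]
side 143 z pct [0.0883 0.0904 0.092  0.0932 0.0954] x [0.522 0.551] y [-0.203 -0.174]
  fit dz/dx,dz/dy,z0 [-0.181 -0.039  0.092]
wrist2 793 z pct [0.0883 0.0899 0.0915 0.0929 0.0946] x [0.519 0.551] y [-0.183 -0.171]
  fit dz/dx,dz/dy,z0 [-0.171 -0.053  0.092]
side2 55 z pct [0.0875 0.0903 0.0922 0.0931 0.0946] x [0.525 0.552] y [-0.202 -0.19 ]
  fit dz/dx,dz/dy,z0 [-0.144 -0.129  0.091]
```

```bash
python3 - <<'E'
from h import *
for n in("wrist","wrist2","side2"):
    r=np.load(n+".npz");D=r["depth"];v,u=np.nonzero((D>0)&(r["color"].max(2)<70))
    p=np.c_[u,v,np.ones(len(u))]@np.linalg.inv(r["mtx"]).T*D[v,u][:,None];p=p@r["T"][:3,:3].T+r["T"][:3,3]
    lo=.17 if n=="wrist" else .06
    k=(abs(p[:,0]-.532)<.03)&(abs(p[:,1]+.185)<.03)&(p[:,2]>lo)&(p[:,2]<.3);q=p[k];o=np.argsort(q[:,2])
    print(n,len(q),"z",np.percentile(q[:,2],[0,1,2,5,10,50]).round(4))
    for a in range(0,60,10):
        j=o[a*len(o)//300];print("  ",q[j].round(4),u[k][j],v[k][j])
E
```

```text
wrist 2779 z [0.2383 0.2404 0.2415 0.2443 0.2477 0.2677]
   [ 0.5224 -0.1798  0.2383] 241 233
   [ 0.5186 -0.1786  0.2427] 234 233
   [ 0.5247 -0.179   0.2454] 245 238
   [ 0.5362 -0.1761  0.2476] 268 239
   [ 0.518  -0.1781  0.25  ] 232 238
   [ 0.5351 -0.1765  0.2519] 266 243
wrist2 25443 z [0.0778 0.1043 0.1115 0.1249 0.1467 0.1921]
   [ 0.5598 -0.1762  0.0778] 302 222
   [ 0.542  -0.1734  0.1185] 281 241
   [ 0.5206 -0.1777  0.1311] 235 253
   [ 0.5332 -0.1761  0.1467] 264 274
   [ 0.5021 -0.1585  0.1736] 175 253
   [ 0.5156 -0.1551  0.1808] 220 264
side2 590 z [0.0803 0.0846 0.0876 0.1089 0.1187 0.1973]
   [ 0.5618 -0.1895  0.0803] 272 269
   [ 0.5277 -0.194   0.1048] 258 269
   [ 0.5467 -0.1912  0.1122] 266 264
   [ 0.5324 -0.1935  0.1188] 260 265
   [ 0.5463 -0.1918  0.1259] 266 261
   [ 0.5457 -0.193   0.1445] 266 257
```

```bash
python3 - <<'E'
from plant import *
from h import *
s=observe();c=s["tool_pos"];a=np.radians(12);R=np.array([[np.cos(a),np.sin(a)],[-np.sin(a),np.cos(a)]])
for n in("side","wrist2","side2","top"):
    if n=="top": r=read_camera("top");np.savez("top2.npz",**r);cc=c
    else: r=np.load(n+".npz");cc=c
    if n=="side": cc=np.array([.2223,.503,.2045])
    Ra=R
    if n=="side":
        b=np.radians(66.1);Ra=np.array([[np.cos(b),np.sin(b)],[-np.sin(b),np.cos(b)]])
    D=r["depth"];v,u=np.nonzero((D>0)&(r["color"].max(2)<(90 if n!="top" else 255)))
    p=np.c_[u,v,np.ones(len(u))]@np.linalg.inv(r["mtx"]).T*D[v,u][:,None];p=p@r["T"][:3,:3].T+r["T"][:3,3]
    t=(p[:,:2]-cc[:2])@Ra.T;h=p[:,2]-cc[2]
    k=(h>(.02 if n!="side" else -.05))&(h<.35)&(abs(t[:,1])<.06)
    print(n,"tool-x bin: z above reported TCP (min,2%,10%), n")
    for x in np.arange(-.11,.11,.02):
        q=h[k&(t[:,0]>=x)&(t[:,0]<x+.02)]
        if len(q)>5: print("  %.2f"%(x+.01),np.percentile(q,[0,2,10]).round(3),len(q))
E
```

```text
side tool-x bin: z above reported TCP (min,2%,10%), n
  -0.10 [0.123 0.124 0.126] 209
  -0.08 [0.098 0.1   0.104] 390
  -0.06 [0.035 0.04  0.048] 251
  -0.04 [0.034 0.061 0.139] 633
  -0.02 [0.111 0.114 0.139] 344
  0.00 [0.11  0.112 0.132] 181
  0.02 [0.111 0.111 0.114] 72
  0.04 [0.034 0.037 0.043] 143
  0.06 [0.032 0.043 0.071] 242
  0.08 [0.099 0.102 0.113] 118
  0.10 [0.123 0.124 0.127] 14
wrist2 tool-x bin: z above reported TCP (min,2%,10%), n
  -0.08 [0.098 0.099 0.1  ] 1357
  -0.06 [0.03  0.11  0.112] 1761
  -0.04 [0.03  0.033 0.113] 5440
  -0.02 [0.02  0.061 0.11 ] 11608
  0.00 [0.02  0.039 0.058] 10383
  0.02 [0.021 0.104 0.111] 11495
  0.04 [0.029 0.032 0.113] 4216
  0.06 [0.033 0.034 0.034] 2395
  0.08 [0.033 0.034 0.034] 1814
  0.10 [0.033 0.033 0.034] 1129
side2 tool-x bin: z above reported TCP (min,2%,10%), n
  -0.10 [0.122 0.135 0.141] 558
  -0.08 [0.1   0.114 0.14 ] 950
  -0.06 [0.022 0.114 0.14 ] 894
  -0.04 [0.03  0.113 0.138] 928
  -0.02 [0.02  0.028 0.109] 407
  0.00 [0.021 0.035 0.051] 419
  0.02 [0.021 0.056 0.111] 362
  0.04 [0.028 0.11  0.115] 139
  0.06 [0.022 0.033 0.035] 308
  0.08 [0.032 0.033 0.036] 375
  0.10 [0.032 0.032 0.033] 125
top tool-x bin: z above reported TCP (min,2%,10%), n
  -0.08 [0.328 0.329 0.331] 14
  -0.06 [0.27  0.28  0.292] 290
  -0.04 [0.277 0.285 0.297] 611
  -0.02 [0.244 0.284 0.299] 818
  0.00 [0.034 0.293 0.31 ] 736
  0.02 [0.033 0.035 0.311] 563
  0.04 [0.031 0.034 0.036] 441
  0.06 [0.031 0.032 0.034] 283
  0.08 [0.03  0.031 0.033] 274
  0.10 [0.031 0.032 0.033] 152
```

The arm's reported TCP lies about 34 mm below the real fingertips. Depth from the side and wrist views agrees, for open and shut fingers, and the gripper body shows the same offset. Sideways it is right. So contact should come at a reported z of about 0.058 and the stop at about 0.034, with the body still 27 mm clear of the guard.

drive_tool --pt "0 0 0.003 0 0" --pt "0 0 0.003 0 0" --pt "0 0 0.003 0 0" --pt "0 0 0.003 0 0" --pt "0 0 0.003 0 0" --pt "0 0 0.003 0 0" --pt "0 0 0.003 0 0" --pt "0 0 0.003 0 0"

```text
time: 5.97
tool_pos: [0.532, -0.1854, 0.0553]
eef_rot: [-90.0, 0.0, 12.0]
contact_force: [-2.3, 0.4, 5.2]
opening: 0.0004
```

drive_tool --pt "0 0 0.004 0 0" --pt "0 0 0.004 0 0" --pt "0 0 0.004 0 0" --pt "0 0 0.004 0 0"

```text
time: 6.3
tool_pos: [0.532, -0.1854, 0.0455]
eef_rot: [-90.0, 0.0, 12.0]
contact_force: [-2.8, -1.3, 5.8]
opening: 0.0003
```

Contact came as predicted. I'll go on gently to the stop.

drive_tool --pt "0 0 0.004 0 0" --pt "0 0 0.004 0 0" --pt "0 0 0.003 0 0" --pt "0 0 0.002 0 0"

```text
time: 6.63
tool_pos: [0.5317, -0.1854, 0.0376]
eef_rot: [-90.0, 0.1, 12.0]
contact_force: [-4.9, -1.3, 5.7]
opening: 0.0003
```

drive_tool --pt "0 0 0.001 0 0" --pt "0 0 0.001 0 0" --pt "0 0 0.001 0 0" --pt "0 0 0 0 0"

```text
time: 6.97
tool_pos: [0.5317, -0.1854, 0.0359]
eef_rot: [-90.0, 0.1, 12.0]
contact_force: [-5.4, -1.2, 7.0]
opening: 0.0005
```

drive_tool --pt "0 0 0.001 0 0" --pt "0 0 0.001 0 0" --pt "0 0 0.001 0 0" --pt "0 0 0 0 0"

```text
time: 7.3
tool_pos: [0.5317, -0.1854, 0.0342]
eef_rot: [-90.0, 0.1, 12.0]
contact_force: [-5.5, -0.2, 6.7]
opening: 0.0003
```

drive_tool --pt "0 0 0.001 0 0" --pt "0 0 0.001 0 0" --pt "0 0 0 0 0"

```text
time: 7.55
tool_pos: [0.5317, -0.1855, 0.034]
eef_rot: [-90.0, 0.0, 12.0]
contact_force: [-8.2, 0.5, 15.4]
opening: 0.0005
```

It's at the stop: z stalled at 0.034 and the force jumped to 15 N. Holding with a touch more.

drive_tool --pt "0 0 0.0005 0 0" --pt "0 0 0 0 0" --pt "0 0 0 0 0" --pt "0 0 0 0 0" --pt "0 0 0 0 0" --pt "0 0 0 0 0" --pt "0 0 0 0 0" --pt "0 0 0 0 0"

```text
time: 8.22
tool_pos: [0.5317, -0.1855, 0.0339]
eef_rot: [-90.0, 0.0, 12.0]
contact_force: [-8.3, 0.3, 16.9]
opening: 0.0004
```

drive_tool --pt "0 0 0 0 0" --pt "0 0 0 0 0" --pt "0 0 0 0 0" --pt "0 0 0 0 0" --pt "0 0 0 0 0" --pt "0 0 0 0 0" --pt "0 0 0 0 0" --pt "0 0 0 0 0"

```text
time: 8.88
tool_pos: [0.5317, -0.1855, 0.0339]
eef_rot: [-90.0, 0.0, 12.0]
contact_force: [-8.8, 0.8, 17.8]
opening: 0.0006
```

```bash
python3 - <<'E'
from plant import *
from h import *
r=read_camera("wrist");_,d=masks(r);D=r["depth"];v,u=np.nonzero(cv2.erode(d,np.ones((3,3),np.uint8)))
p=np.c_[u,v,np.ones(len(u))]@np.linalg.inv(r["mtx"]).T*D[v,u][:,None];p=p@r["T"][:3,:3].T+r["T"][:3,3]
print(len(p),np.percentile(p[:,2],[2,25,50,75,98]).round(4),np.percentile(p[:,0],[2,98]).round(3))
A=np.c_[p[:,:2]-[.536,-.188],np.ones(len(p))];print(np.linalg.lstsq(A,p[:,2],rcond=None)[0].round(3))
E
```

```text
408 [0.0664 0.0672 0.0678 0.0682 0.0691] [0.516 0.548]
[-0.228  1.954  0.041]
```

drive_tool --pt "0 0 0 0 0" --pt "0 0 0 0 0" --pt "0 0 0 0 0" --pt "0 0 0 0 0" --pt "0 0 0 0 0" --pt "0 0 0 0 0" --pt "0 0 0 0 0" --pt "0 0 0 0 0"

```text
time: 9.6
tool_pos: [0.5317, -0.1855, 0.0339]
eef_rot: [-90.0, 0.0, 12.0]
contact_force: [-8.3, -0.0, 16.6]
opening: 0.0005
```

drive_tool --pt "0 0 0 0 0" --pt "0 0 0 0 0" --pt "0 0 0 0 0" --pt "0 0 0 0 0" --pt "0 0 0 0 0"

```text
time: 10.02
tool_pos: [0.5317, -0.1855, 0.0339]
eef_rot: [-90.0, 0.0, 12.0]
contact_force: [-9.5, 0.6, 16.8]
opening: 0.0006
```

The paddle measures 68 mm high and 3 mm further forward, so it is fully pressed. It has been held about 2.5 s. Letting it up and drawing out.

drive_tool --pt "0 0 -0.004 0 0" --pt "0 0 -0.006 0 0" --pt "0 0 -0.006 0 0" --pt "0 0 -0.006 0 0" --pt "0 0 -0.006 0 0" --pt "0 0 -0.006 0 0" --pt "0 0 -0.006 0 0" --pt "0 0 -0.006 0 0"

```text
time: 10.68
tool_pos: [0.5323, -0.1853, 0.0606]
eef_rot: [-90.0, -0.0, 12.0]
contact_force: [-1.0, 0.3, -0.4]
opening: 0.0002
```

drive_tool --pt "0 0 -0.015 0 0" --pt "0 0 -0.03 0 0" --pt "0 0 -0.03 0 0" --pt "0 0 -0.03 0 0" --pt "0 0 -0.04 0 0" --pt "0 0 -0.04 0 0" --pt "0 0 -0.04 0 0" --pt "0 0 -0.03 0 0"

```text
time: 11.35
tool_pos: [0.5317, -0.1853, 0.2154]
eef_rot: [-90.0, 0.0, 12.0]
contact_force: [-0.3, 0.0, -0.7]
opening: 0.0003
```

drive_tool --pt "0 0 0 0 0" --pt "0 0 0 0 0" --pt "0 0 0 0 0"

```text
time: 11.6
tool_pos: [0.5314, -0.185, 0.212]
eef_rot: [-89.9, 0.1, 12.0]
contact_force: [-0.4, 0.4, 0.9]
opening: 0.0005
```

```bash
python3 - <<'E'
from plant import *
from h import *
r=read_camera("wrist");measure(r);_,d=masks(r);D=r["depth"];v,u=np.nonzero(cv2.erode(d,np.ones((3,3),np.uint8)))
p=np.c_[u,v,np.ones(len(u))]@np.linalg.inv(r["mtx"]).T*D[v,u][:,None];p=p@r["T"][:3,:3].T+r["T"][:3,3]
print(len(p),np.percentile(p[:,2],[2,50,98]).round(4))
s=read_camera("side");cv2.imwrite("pics/end.png",np.hstack([cv2.resize(x["color"][:,:,::-1],(400,300)) for x in(r,s)]))
E
```

```text
frame centre [ 527.3 -184.2] size [130.5 129.2] ang 11.4 px [252. 176.]
  corners [[451.0, -134.0], [476.0, -260.0], [604.0, -235.0], [578.0, -108.0]]
red [ 536.  -187.8] [34.5 34.8] 13.1 [260. 182.]
878 [0.0884 0.0918 0.095 ]
```

View pics/end.png

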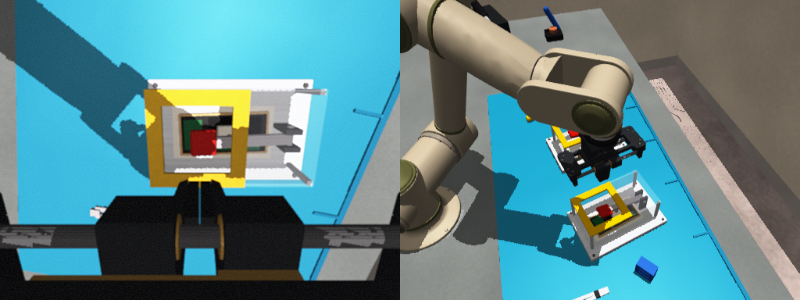

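The final picture shows the paddle up again at (203,142), the phone unmoved in its press, the guard in place and the gripper well clear. Handing in.

```bash
python3 -c "
from plant import *
print(hand_in())"
```

```text
the job is handed in; nothing more can be done
None
```

I pressed the right-hand press (the one with the phone) to its stop through its guard window, held the lever down about 2.5 s, let it rise and drew straight out. The job was handed in at about 12 s.

- **At the stop:** the paddle measured 68 mm above the bench and 3 mm further forward. The arm stalled there with about 17 N of downward force.
- **After release:** the paddle was back at 92 mm and the contact force was about zero. The guard measured in the same place to within 1 mm. By eye the phone had not moved. I did not re-measure the screwdriver, tweezers, jar or magnetiser, nor the empty press, but the arm stayed high above them.
- **One disagreement:** the reported tool height is about 34 mm below the real fingertips. My first press attempt stopped in the air above the paddle because of this. The missing force showed it, I confirmed it with depth images, and I corrected for it.

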